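# Tally a dish and hold the loupe over it at the focus mark

### The arm

A 7-joint arm with a two-finger parallel gripper is mounted at the origin on the work surface. World frame = base frame: x ahead of the robot, y to its left, z up, the work surface at z = 0. Lengths are in m, angles in rad, forces in N, time in s.
With the tool pointing down it reaches from about 0.425 to 1.025 m from the base axis. Payload 9.4 kg.
Tool frame: the origin (TCP) lies at the very end of the fingers, on their centre line; the grasp point (between the pads) lies 19 mm behind it; z points along the fingers, y is the line along which they close (so a half turn about z gives the same grasp; the last joint's range is limited). The gripper opens to 93 mm and grips with 3 to 60 N. Pads are 15 mm wide; open, the fingers measure 128 mm over their backs; the gripper's body (75 mm by 188 mm) begins 65 mm behind the grasp point.
Start: joints at [-0.077, 0.599, -0.003, 1.599, 0.002, 0.943, -0.08], TCP at [0.725, -0, 0.219] pointing down, gripper open.
Joint ranges: [-2.57, 2.57], [-0.35, 1.97], [-1.29, 1.29], [0.11, 2.56], [-1.05, 4.19], [0.11, 1.86], [-2.63, 2.63]. Speed limits (rad/s): [2.22, 2.22, 3.01, 3.01, 3.14, 3.14, 3.14].

### API

Orientations are given as a unit quaternion [w, x, y, z].
In Python, from rig import sensors, cams, arm gives the robot as it stands.
- The arm moves only by the tool arm_command, never from a script. Its argument "plan" is one flat list of numbers, 7 for each row, row after row: the shift along the tool's x, y, z in parts of the range, where 1.0 means 0.8 m, then the turn, a rotation vector about the tool's x, y, z in fractions of the full range, 1 being 120 degrees, then the opening, from 0 (shut) to 1 (fully open). In form: [x, y, z, wx, wy, wz, claw, x, y, z, wx, wy, wz, claw, ...]. A call has 1 to 20 rows; each row is the pose to reach, as a shift and turn from the pose commanded when the call began, along the tool's axes at that moment; what a row does not reach only later rows make up. A row lasts 1/10 s, in which the tool goes at most 50 mm and 8.59 degrees, less where a joint would pass 70% of its speed; a pose out of reach is approached as far as the arm can. Shift and turn numbers lie between -1 and 1, and a call with a number outside is refused. A call with a gripper value outside its range is refused whole. The fingers move at their own pace and stop on an object; "newtons" is the grip in N (left out, the last holds). Time passes only in rows, so rows that repeat a pose let the fingers close. It gives the time, the measured TCP pose, the force, the opening and the grip force at its end, in the units of the state.
- sensors.sense(): the state, without advancing time (a new reading comes with each control period).
- cams.grab_frame(name): name is "scene" or "side" or "wrist"; returns (picture, depth): 420x560x3 uint8, blue, green, red; 420x560 float32, m along the optical axis (not along the pixel's ray), 0 where there is no reading.
- cams.camera_info(name): a dict with "camera_matrix" (3x3 intrinsics, pixels), "k1" (the pictures are not rectified: a ray, as slopes to the right and down, at radius r is drawn at 1 + k1 r^2 times it, then the intrinsics apply), "rvec" (rotation vector, rad) and "tvec" (3), from world to camera coordinates, as OpenCV has them. Camera axes: x right, y down, z forward; pixel columns grow to the right and rows downward; lengths in m; the calibration is good to about 2 mm. A picture is of the moment at which its call begins: read the wrist's pose just before it. camera_info takes no time and is no camera call; for the wrist camera it gives the pose at the moment of the call.
- arm.hand_in(): hands the job in; it is judged then, once.
The state is a dict: "t": time; "joints": joint angles; "qd": joint speeds; "tau": joint torques, N m; "ee_pos": TCP position; "ee_rot": TCP orientation; "contact_force": force on the tool from outside, world axes, zero at the start; "torque": the same for the moment, N m; "width": finger opening in m; "finger_force": force on a finger pad.
Only numpy, scipy, OpenCV 4.12 (cv2) and the standard library are available. Lean on these libraries where they do the work, as an engineer would, in place of code of your own. Each camera call takes 0.05 s, during which the arm holds its last target. There are 200 camera calls.

### The job

Log the red culture dish on the tally counter by swinging its red-knobbed sprung lever all the way to its stop and letting it spring back. Then pick up the hand loupe and hold it level, with its lens centred over the red dish at the height of the orange collar on the light pad's post, touching neither the pad nor the dishes. Finish while still holding the loupe there, steady in the gripper, and leave the dishes, the collar and everything else on the bench where they stand.

Things in the scene. Friction and masses are not known exactly. Their poses are not given: they have to be found in the camera images.
- counter: Bench tally counter, fixed: blue housing 80 x 100 x 50 mm (x, y, height) on a dark foot 110 x 120 mm. Origin on the bench directly below the lever's vertical pivot; z up. Its front, with four white number windows, faces its own -x; it reaches 45 mm in front of the origin, 65 mm behind and 60 mm to either side.
- tally_lever (a joint): Angle of the counter's steel lever about its vertical pivot: 0 at rest, 1.22 at its stop. At rest its knob is at counter frame (-51, -36) mm; it swings clockwise seen from above, across the front, to (-51, +36) mm at the stop (towards the counter's +y). Sprung: it takes about 1.2 N at the knob to start, 3.6 N at the stop. Hub and arm lie 54 to 64 mm above the bench.
- lever_knob (a point): Centre of the top of the lever's upright red knob, a round pin 14 mm in diameter that stands 28 mm above the lever arm, its top 90.5 mm above the bench; 62 mm from the pivot.
- loupe: Hand loupe, loose, flat on the bench, about 140 g: black handle 105 x 22 mm, 26 mm high, small red switch on top, and a dark ring of 72 mm outer diameter, 12 mm thick, with a clear lens. Origin on the handle's underside below the grip point; x runs along the handle to the lens, z up. Handle x = -60 to +45 mm, ring x = +54 to +126 mm.
- loupe_grip (a point): Grip point of the loupe: middle of the handle's height, 13 mm above its underside and within 6 mm of the balance point; grasp across the 22 mm width.
- lens (a point): Centre of the loupe's lens, 90 mm ahead of the grip point and at the same height in the loupe; z is the lens's axis, square to the loupe's underside.
- pad: Light pad, fixed: black box 120 x 190 x 25 mm (x, y, height) with a white lit top on which both dishes stand. Origin under its centre; z up. A thin steel post 8 mm in diameter, its top 180 mm above the bench, stands at pad frame (+50, 0) mm, at the far edge; the orange collar is on it.
- focus_mark (a point): Centre of the orange collar (22 mm diameter, 10 mm high, with a small pointer towards the pad's -x) on the pad's post; its height is the marked focal height for the lens centre, between 100 and 150 mm above the bench. z up. The collar sits on the post by friction and must not be moved.
- dish_red: Closed petri dish with dark red agar, loose, 60 mm diameter, 15 mm high, standing on the light pad on one or the other side of it. Origin under its centre, z up.
- dish_amber: Closed petri dish with pale yellow agar, same size, loose, on the other side of the light pad. Leave alone.
- reagent_bottle: White plastic bottle with blue cap, 72 mm diameter, 170 mm high, at the back. Leave alone. Origin under its centre.
- powder_jar: White jar with red lid, 80 mm diameter, 100 mm high, at the back. Leave alone. Origin under its centre.
- flask: Conical glass flask, 76 mm diameter, 114 mm high, at the back left. Leave alone. Origin under its centre.
- beaker: Glass beaker, 68 mm diameter, 85 mm high, at the back right. Leave alone. Origin under its centre.
- tube_rack: Green tube rack with capped tubes, 70 x 150 mm, 85 mm high, at the left side. Leave alone. Origin under its centre.
Mind the look-alikes: they are no part of the job. There is more than one size of the loupe; the one meant has the size given above.

How it is judged:
On the way, in this order (a step that is already met when the one before it is completed fails the run):
1. the tally lever is swung to its stop (value of joint tally_lever above 1.14 rad), for 0.05 s.
2. the lever is let go and springs back to rest (value of joint tally_lever below 0.1 rad), for 0.1 s.
3. the loupe is picked up off the bench (height (world z) of lens above 0.05 m and contact force between the fingers and loupe above 0.5 N), for 0.2 s.
At the end, for the whole second after the job is handed in: Loupe held by the gripper, still (under 20 mm/s), level within 8 degrees, lens centre within 12 mm horizontally of the red dish's centre and 8 mm of the collar's height, touching no part of the pad (post, collar) and no dish; tally lever back at rest (under 0.1 rad) (horizontal distance between lens and dish_red below 0.012 m and z of lens in the frame of focus_mark between -0.008 and 0.008 m and angle between lens's own z axis and vertical below 0.14 rad and linear speed of loupe below 0.02 m/s and contact force between the fingers and loupe above 0.5 N and contact force between loupe and pad below 0.2 N and contact force between loupe and dish_red below 0.2 N and contact force between loupe and dish_amber below 0.2 N and value of joint tally_lever below 0.1 rad); the arm keeps its last pose, push and grip.
It fails at once if a culture dish is shoved more than 12 mm (distance of any of dish_red, dish_amber from where it was at the start of the episode above 0.012 m).
It fails at once if the orange collar is shifted more than 5 mm (distance of focus_mark from where it was at the start of the episode above 0.005 m).
It fails at once if another thing on the bench is shoved more than 20 mm (distance of any of reagent_bottle, powder_jar, flask, beaker, tube_rack from where it was at the start of the episode above 0.02 m).
It also fails if it takes over 64 s, if anything falls off the work surface, if the arm or the gripper's body presses on something with over 40 N, if the wrist force passes 120 N, or if a joint passes its speed limit or range.

## Working session

There is one attempt and no reset: what is moved stays moved. The work goes in short steps, Python scripts to look and compute and a tool call to move; the robot and the scene stay as the last step left them, time stands still between calls to the robot, and variables do not carry over. Pictures are saved under pics/ and viewed, at most 10 in all, crops included, and the job is handed in when it is done.

Besides the shell and the picture viewer there is one more tool, called by a JSON object that holds its "fn" and its "kwargs". arm_command: Moves the arm, as the interface text tells. Its arguments: {"type":"object","properties":{"plan":{"type":"array","items":{"type":"number"}},"newtons":{"type":"number"}},"required":["plan"]}

```bash
mkdir -p pics; cat > h.py <<'E'
import numpy as np, cv2
from rig import sensors, cams, arm
def info(n):
    c=cams.camera_info(n); K=np.array(c["camera_matrix"],float);R=cv2.Rodrigues(np.array(c["rvec"],float))[0];t=np.array(c["tvec"],float).ravel()
    return K,float(c["k1"]),R,t
def slopes(I,uv):
    K,k1,R,t=I; uv=np.atleast_2d(np.array(uv,float))
    return cv2.undistortPoints(uv[:,None],K,np.array([k1,0,0,0.]))[:,0]
def plane(I,uv,z):
    s=slopes(I,uv);K,k1,R,t=I
    d=np.c_[s,np.ones(len(s))]@R; o=-R.T@t
    return o+d*((z-o[2])/d[:,2])[:,None]
def deep(I,uv,depth):
    s=slopes(I,uv); p=np.c_[s,np.ones(len(s))]*np.asarray(depth).reshape(-1,1)
    return (p-I[3])@I[2]
def proj(I,P):
    K,k1,R,t=I
    return cv2.projectPoints(np.atleast_2d(np.array(P,float)),R,t,K,np.array([k1,0,0,0.]))[0][:,0]
def cloud(n):
    I=info(n);im,d=cams.grab_frame(n);v,u=np.mgrid[0:420,0:560]
    P=deep(I,np.c_[u.ravel(),v.ravel()],d.ravel()).reshape(420,560,3);P[d<=0]=np.nan
    return I,im,d,P
E
python3 - <<'E'
from h import *
for n in ("scene","side","wrist"):
    I=info(n);im,d=cams.grab_frame(n);cv2.imwrite(f"pics/{n}0.png",im);np.savez(f"{n}0.npz",im=im,d=d,K=I[0],k=I[1],R=I[2],t=I[3])
    print(n,(-I[2].T@I[3]).round(3),I[2][2].round(2),(d>0).mean())
print(sensors.sense())
E
```

```text
scene [1.158 0.912 1.243] [-0.38 -0.55 -0.75] 0.9961777210884354
side [ 0.08  -0.812  1.072] [ 0.35  0.62 -0.7 ] 0.9961054421768708
wrist [0.726 0.067 0.383] [-0.   -0.24 -0.97] 0.9348341836734694
{'t': 0.15, 'joints': array([-0.07669092,  0.59993808, -0.00248595,  1.59995414,  0.00177435,
        0.9428676 , -0.07980501]), 'qd': array([ 0.0006011 , -0.00127174,  0.00046451, -0.00296639, -0.00092203,
        0.00046754, -0.00080946]), 'tau': array([ 4.23705205e-03, -7.65584278e+01,  1.49971146e+00, -2.52563953e+01,
       -5.22377843e-02,  1.48844108e-02,  9.41959070e-05]), 'ee_pos': array([ 7.24637501e-01, -4.43258718e-05,  2.17958660e-01]), 'ee_rot': array([-3.65906676e-04,  7.07113105e-01,  7.07100217e-01, -4.53507196e-04]), 'contact_force': array([ 0.10467843, -0.22288837,  0.49934355]), 'torque': array([ 0.0613701 , -0.05004648, -0.01124223]), 'finger_force': 0.0, 'width': 0.09273627136512108}
```

View pics/scene0.png

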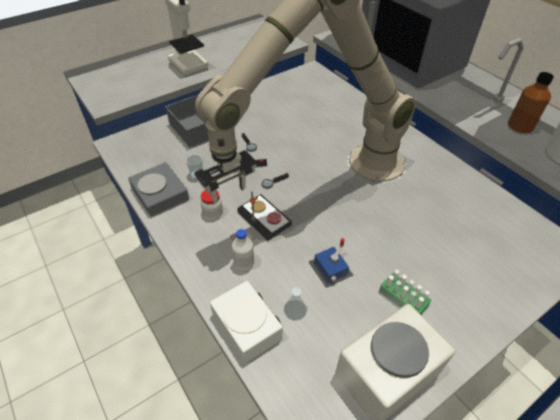

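View pics/side0.png

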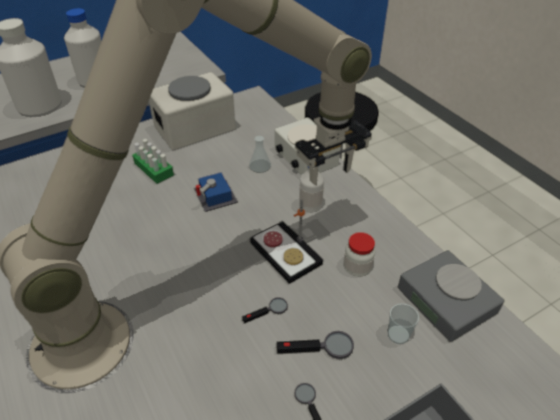

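View pics/wrist0.png

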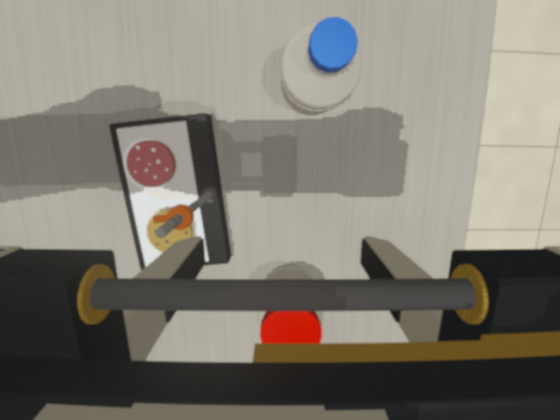

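The side view shows three loupes, at pixels (265,310), (315,345) and (310,395). It also shows the pad at (285,250), red dish (273,239), collar (300,213), and counter (215,190) with its red knob at its left. Next I measure all of them, with a crop to compare the loupes.

```bash
python3 - <<'E'
from h import *
def ld(n):
    z=np.load(n+"0.npz");return (z["K"],float(z["k"]),z["R"],z["t"]),z["im"],z["d"]
I,im,d=ld("side")
v,u=np.mgrid[0:420,0:560]
P=deep(I,np.c_[u.ravel(),v.ravel()],d.ravel()).reshape(420,560,3)
# loupes ends on side image
for nm,uv in {"A":[(243,319),(289,303)],"B":[(277,348),(354,344)],"C":[(296,386),(321,418)]}.items():
    p=plane(I,uv,0.01);print(nm,p.round(3).tolist(),np.linalg.norm(p[0]-p[1]).round(3))
for nm,c in {"A":(278,306),"B":(339,345),"C":(305,393)}.items(): print(nm,P[c[1],c[0]].round(3))
hsv=cv2.cvtColor(im,cv2.COLOR_BGR2HSV)
h,s,vv=[hsv[...,i] for i in range(3)]
def blobs(m,name,minA=8):
    n,l,st,c=cv2.connectedComponentsWithStats(m.astype(np.uint8))
    for i in range(1,n):
        if st[i,4]>=minA: print(name,c[i].round(1),st[i,4],np.median(P[l==i],0).round(3),"zmax",P[l==i][:,2].max().round(3))
for n in ("side","scene"):
    I,im,d=ld(n);P=deep(I,np.c_[u.ravel(),v.ravel()],d.ravel()).reshape(420,560,3)
    hsv=cv2.cvtColor(im,cv2.COLOR_BGR2HSV);h,s,vv=[hsv[...,i].astype(int) for i in range(3)]
    ok=(P[...,2]>-.01)&(P[...,2]<.25)&(P[...,0]>.2)&(P[...,0]<1.2)
    print(n)
    blobs(ok&((h<6)|(h>172))&(s>100)&(vv>60),"red")
    blobs(ok&(h>=6)&(h<16)&(s>130)&(vv>90),"orange",5)
    blobs(ok&(h>=16)&(h<30)&(s>80)&(vv>90),"yellow",20)
    blobs(ok&(h>105)&(h<125)&(s>120)&(P[...,2]>.02),"blue",30)
I,im,d=ld("side")
a=cv2.resize(im[285:420,225:365],None,fx=3.5,fy=3.5,interpolation=cv2.INTER_CUBIC)
b=cv2.resize(im[165:215,180:250],None,fx=4.2,fy=4.2,interpolation=cv2.INTER_CUBIC)
o=np.zeros((a.shape[0],a.shape[1]+b.shape[1],3),np.uint8);o[:,:a.shape[1]]=a;o[:b.shape[0],a.shape[1]:]=b
cv2.imwrite("pics/crop1.png",o);print(o.shape)
E
```

```text
A [[0.374, -0.148, 0.01], [0.499, -0.166, 0.01]] 0.126
B [[0.405, -0.263, 0.01], [0.57, -0.347, 0.01]] 0.185
C [[0.392, -0.368, 0.01], [0.399, -0.458, 0.01]] 0.09
A [ 0.47  -0.159  0.009]
B [ 0.535 -0.334  0.016]
C [ 0.4   -0.393  0.012]
side
red [197.8 189.8] 42 [0.455 0.286 0.076] zmax 0.092
red [272.3 240.1] 137 [0.56  0.022 0.039] zmax 0.046
red [361.2 242.9] 465 [ 0.727 -0.153  0.099] zmax 0.105
red [248.1 315.4] 15 [ 0.388 -0.15   0.017] zmax 0.022
red [286.4 343.8] 31 [ 0.425 -0.274  0.026] zmax 0.031
orange [299.9 212.7] 31 [ 0.628 -0.007  0.139] zmax 0.144
yellow [292.8 256.3] 232 [ 0.578 -0.057  0.04 ] zmax 0.045
blue [58.2 16. ] 2755 [0.352 1.683 0.136] zmax 0.246
blue [216.4 189.2] 507 [0.52  0.282 0.048] zmax 0.056
scene
red [206.3 197.4] 116 [ 0.753 -0.14   0.098] zmax 0.246
red [217.3 194.1] 16 [ 0.709 -0.133  0.099] zmax 0.102
red [273.7 218.4] 55 [0.574 0.044 0.038] zmax 0.043
red [341.8 241.1] 18 [0.462 0.295 0.085] zmax 0.093
orange [252.9 200.3] 16 [0.637 0.001 0.138] zmax 0.14
yellow [258.6 206. ] 104 [ 0.587 -0.041  0.038] zmax 0.046
blue [240.9 233.4] 65 [0.761 0.13  0.168] zmax 0.174
blue [330.3 262.3] 413 [0.535 0.329 0.049] zmax 0.054
(472, 784, 3)
```

View pics/crop1.png

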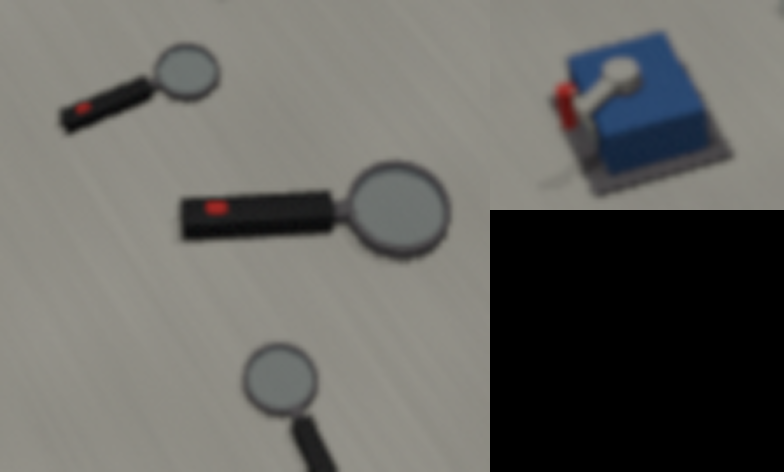

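The crop confirms it: loupe B at side pixel (315,345) is about 185 mm long with a wide ring, which matches the 186 mm in the text. A at (265,310) is about 126 mm long, and C at (310,395) has a similarly small ring, so both are look-alikes. The red knob is near (198,190). I move over the counter with the gripper shut.

Careful with the scale: shifts go in shares of 0.8 m and turns go in shares of 120 degrees. That gives: 0.21 m is 0.2625, 0.05 m is 0.0625.

{"fn": "arm_command", "kwargs": {"plan": [0.0625,-0.05,-0.0375,0,0,0,0,0.125,-0.1,-0.0375,0,0,0,0,0.175,-0.15,-0.0375,0,0,0,0,0.225,-0.2,-0.0375,0,0,0,0,0.2625,-0.2375,-0.0375,0,0,0,0,0.2625,-0.2375,-0.0375,0,0,0,0,0.2625,-0.2375,-0.0375,0,0,0,0,0.2625,-0.2375,-0.0375,0,0,0,0], "newtons": 20}}

```text
t: 0.95
ee_pos: [0.5347, 0.2105, 0.2488]
ee_rot: [0.0, 0.706, 0.708, 0.0]
contact_force: [0.1, -0.2, -0.2]
width: 0.0332
finger_force: 0.0
```

```bash
python3 - <<'E'
from h import *
I,im,d,P=cloud("wrist");cv2.imwrite("pics/w1.png",im)
s=sensors.sense();print(s["ee_pos"],s["ee_rot"],s["width"])
hsv=cv2.cvtColor(im,cv2.COLOR_BGR2HSV);h,sa,vv=[hsv[...,i].astype(int) for i in range(3)]
def blob(m,nm,mn=40):
    n,l,st,c=cv2.connectedComponentsWithStats(m.astype(np.uint8))
    for i in range(1,n):
        if st[i,4]>mn: q=P[l==i];print(nm,c[i].round(),st[i,4],np.nanmedian(q,0).round(4),np.nanmax(q[:,2]).round(3))
blob(((h<6)|(h>172))&(sa>120)&(vv>60),"red")
m=(np.abs(P[...,2]-.0885)<.006)&((h<6)|(h>172))&(sa>120);q=P[m];print("knobtop",q.mean(0),m.sum())
m=(h>105)&(h<125)&(sa>120)&(np.abs(P[...,2]-.05)<.006)
q=P[m];print("bluetop",q.mean(0),m.sum(),cv2.minAreaRect((q[:,:2]*1000).astype(np.float32)))
m=(np.abs(P[...,2]-.062)<.007)&(sa<90)&(vv>60);q=P[m];print("arm",q.mean(0),m.sum(),cv2.minAreaRect((q[:,:2]*1000).astype(np.float32)))
E
```

```text
[0.53556246 0.20944882 0.24870974] [3.54638230e-04 7.07182002e-01 7.07031462e-01 4.71359574e-05] 0.029688535117579223
red [211. 122.] 158 [0.4606 0.2926 0.0896] 0.091
knobtop [0.45943807 0.29299392 0.08953695] 132
bluetop [0.52548702 0.32401867 0.0493016 ] 4025 ((523.41015625, 319.5159912109375), (97.36427307128906, 78.0395736694336), 82.34449768066406)
arm [0.69778767 0.32342769 0.06206083] 3152 ((668.533203125, 252.45327758789062), (380.9372863769531, 252.97213745117188), 17.762310028076172)
```

View pics/w1.png

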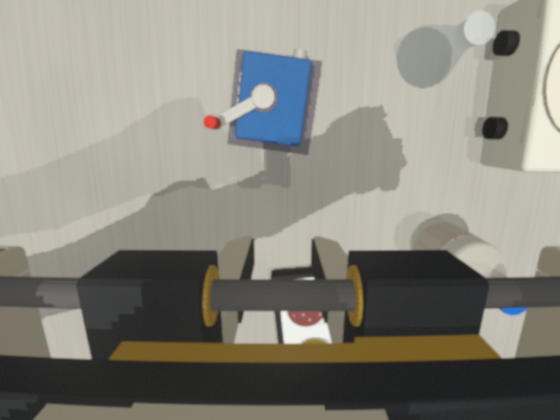

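The wrist view shows the knob at (211,122), the hub at (263,96) and the counter housing at (275,98). The knob is at (0.460, 0.293) with its top at 0.0895, the expected height. Counter yaw is -7.6° and the pivot about (0.515, 0.322). I descend beside the knob.

Scaled: 0.178 m is 0.2225, 0.165 m is 0.2063, 7.6 degrees is 0.0633.

{"fn": "arm_command", "kwargs": {"plan": [0.0375,-0.0563,0,0,0,0.0333,0,0.0675,-0.105,0.0375,0,0,0.0633,0,0.0675,-0.105,0.1,0,0,0.0633,0,0.0675,-0.105,0.1625,0,0,0.0633,0,0.0675,-0.105,0.2063,0,0,0.0633,0,0.0675,-0.105,0.2225,0,0,0.0633,0,0.0675,-0.105,0.2225,0,0,0.0633,0,0.0675,-0.105,0.2225,0,0,0.0633,0,0.0675,-0.105,0.2225,0,0,0.0633,0]}}

```text
t: 1.9
ee_pos: [0.4522, 0.2638, 0.0716]
ee_rot: [0.0, 0.753, 0.658, 0.001]
contact_force: [0.2, -0.8, 0.6]
width: 0.0005
finger_force: 0.0
```

{"fn": "arm_command", "kwargs": {"plan": [0.0188,0,0,0,0,0,0,0.0313,0,0,0,0,0,0,0.0438,0,0,0,0,0,0,0.0563,0,0,0,0,0,0,0.0688,0,0,0,0,0,0,0.0813,0,0,0,0,0,0,0.0938,0,0,0,0,0,0,0.1,0,0,0,0,0,0,0.1,0,0,0,0,0,0,0.1,0,0,0,0,0,0]}}

```text
t: 2.9
ee_pos: [0.4627, 0.3434, 0.0707]
ee_rot: [0.0, 0.753, 0.658, 0.0]
contact_force: [1.6, -5.6, 0.9]
width: 0.0005
finger_force: 2.1
```

```bash
python3 - <<'E'
from h import *
s=sensors.sense();print(s["ee_pos"],s["contact_force"])
for n in("side","scene"):
    I,im,d,P=cloud(n);hsv=cv2.cvtColor(im,cv2.COLOR_BGR2HSV);h,sa,vv=[hsv[...,i].astype(int) for i in range(3)]
    m=((h<6)|(h>172))&(sa>100)&(vv>60)&(P[...,2]>.06)&(P[...,2]<.1)&(P[...,1]>.2)&(P[...,1]<.5);print(n,m.sum(),np.argwhere(m).mean(0),np.median(P[m],0))
E
```

```text
[0.46269597 0.34340425 0.07072486] [ 1.62439698 -5.63591191  0.92548474]
side 0 [nan nan] [nan nan nan]
scene 26 [255.46153846 353.26923077] [0.46912731 0.36224208 0.0844728 ]<stdin>:5: RuntimeWarning: Mean of empty slice.
  ret = um.true_divide(
  return _methods._mean(a, axis=axis, dtype=dtype,
```

The lever is close to its stop. I push on in small steps until the force rises.

{"fn": "arm_command", "kwargs": {"plan": [0.005,0,0,0,0,0,0,0.0075,0,0,0,0,0,0,0.01,0,0,0,0,0,0,0.01,0,0,0,0,0,0]}}

```text
t: 3.4
ee_pos: [0.4646, 0.3474, 0.0706]
ee_rot: [0.002, 0.754, 0.657, -0.001]
contact_force: [5.2, -14.4, 1.9]
width: 0.0006
finger_force: 7.5
```

The force jumped to 14 N with the TCP stalled, so the lever is at its stop. I back off so it springs home, then lift.

Scaled: -0.18 m is -0.225, -0.15 m is -0.1875.

{"fn": "arm_command", "kwargs": {"plan": [-0.0375,0,0,0,0,0,0,-0.0813,0,0,0,0,0,0,-0.125,0,0,0,0,0,0,-0.125,0,0,0,0,0,0,-0.125,0,0,0,0,0,0,-0.125,0,-0.0625,0,0,0,0.3,-0.125,0,-0.125,0,0,0,0.6,-0.125,0,-0.1875,0,0,0,0.6,-0.125,0,-0.225,0,0,0,0.6,-0.125,0,-0.225,0,0,0,0.6]}}

```text
t: 4.4
ee_pos: [0.4517, 0.2556, 0.2555]
ee_rot: [0.0, 0.752, 0.659, 0.005]
contact_force: [1.0, -0.1, -0.4]
width: 0.036
finger_force: 0.0
```

```bash
python3 - <<'E'
from h import *
s=sensors.sense();print(s["ee_pos"],s["contact_force"])
for n in("wrist","scene","side"):
    I,im,d,P=cloud(n);hsv=cv2.cvtColor(im,cv2.COLOR_BGR2HSV);h,sa,vv=[hsv[...,i].astype(int) for i in range(3)]
    m=((h<6)|(h>172))&(sa>100)&(vv>60)&(P[...,2]>.06)&(P[...,2]<.1)&(P[...,1]>.2)&(P[...,1]<.5);print(n,m.sum(),np.median(P[m],0) if m.any() else 0)
E
```

```text
[0.45171051 0.25559186 0.25547579] [ 0.97991278 -0.09790877 -0.43151028]
wrist 124 [0.45840251 0.29356483 0.08957496]
scene 18 [0.46206671 0.29579257 0.0826114 ]
side 34 [0.45504952 0.28539911 0.07952152]
```

The lever is back at rest: the knob reads (0.458, 0.2936) again. Next I look at the pad on the way to the loupe.

Scaled: -0.33 m is -0.4125, -0.31 m is -0.3875.

{"fn": "arm_command", "kwargs": {"plan": [-0.0563,0.025,-0.0313,0,0,0,1,-0.1125,0.05,-0.0313,0,0,0,1,-0.1688,0.075,-0.0313,0,0,0,1,-0.225,0.1,-0.0313,0,0,0,1,-0.2813,0.125,-0.0313,0,0,0,1,-0.3375,0.15,-0.0313,0,0,0,1,-0.3875,0.175,-0.0313,0,0,0,1,-0.4125,0.1875,-0.0313,0,0,0,1,-0.4125,0.1875,-0.0313,0,0,0,1,-0.4125,0.1875,-0.0313,0,0,0,1,-0.4125,0.1875,-0.0313,0,0,0,1]}}

```text
t: 5.65
ee_pos: [0.5541, -0.093, 0.2747]
ee_rot: [-0.001, 0.752, 0.66, -0.0]
contact_force: [-0.4, -0.6, -0.3]
width: 0.093
finger_force: 0.0
```

```bash
cat > pad.py <<'E'
from h import *
import sys
I,im,d,P=cloud("wrist");cv2.imwrite(f"pics/{sys.argv[1]}.png",im)
np.savez(sys.argv[1]+".npz",im=im,d=d,P=P)
s=sensors.sense();print(s["ee_pos"],s["ee_rot"],s["width"])
hsv=cv2.cvtColor(im,cv2.COLOR_BGR2HSV);h,sa,vv=[hsv[...,i].astype(int) for i in range(3)]
def blob(m,nm,mn=60):
    n,l,st,c=cv2.connectedComponentsWithStats(m.astype(np.uint8))
    for i in range(1,n):
        if st[i,4]>mn:
            q=P[l==i];r=cv2.minAreaRect((q[:,:2]*1000).astype(np.float32))
            cc=cv2.minEnclosingCircle(np.argwhere(l==i)[:,::-1].astype(np.float32))
            print(nm,c[i].round(1),st[i,4],np.nanmedian(q,0).round(4),"z",np.nanpercentile(q[:,2],[2,98]).round(3),"rect",np.round(r[0],1),np.round(r[1],1),round(r[2],1))
ok=P[...,2]<.16
blob(ok&((h<6)|(h>170))&(sa>90)&(vv>50),"red")
blob(ok&(h>=6)&(h<15)&(sa>150)&(vv>90)&(P[...,2]>.09),"orange",20)
blob(ok&(h>=15)&(h<32)&(sa>70)&(vv>90),"yellow")
blob(ok&(vv<60)&(P[...,2]>.018)&(P[...,2]<.03),"black25")
m=ok&(np.abs(P[...,2]-.026)<.006)
blob(m,"z26",400)
E
python3 pad.py w2
```

```text
[ 0.55418434 -0.09302409  0.27499408] [-5.90281448e-04  7.51604041e-01  6.59614251e-01 -2.36978246e-04] 0.0931295837939783
red [280.1  87.3] 917 [0.5677 0.0346 0.0394] z [0.038 0.041] rect [569.2  35.1] [48.  48.3] 25.9
red [434.1 217.6] 2631 [ 0.7315 -0.143   0.0993] z [0.089 0.101] rect [ 765.9 -152.4] [ 68.8 134.6] 77.9
orange [344.6 103.4] 220 [ 0.6269 -0.003   0.138 ] z [0.133 0.14 ] rect [629.1  -2.2] [14. 33.] 76.6
yellow [351.3  92.5] 80 [0.634  0.0062 0.139 ] z [0.138 0.141] rect [633.8   6.2] [15.4  5.6] 18.8
yellow [353.  105.9] 64 [ 0.6344 -0.0067  0.1389] z [0.137 0.14 ] rect [634.7  -6.3] [ 6.7 16.7] 76.7
yellow [300.1 150. ] 1280 [ 0.5841 -0.0468  0.0393] z [0.038 0.041] rect [584.  -47.1] [51.8 52.5] 38.3
black25 [262.9 150.7] 211 [ 0.5345 -0.0439  0.0242] z [0.023 0.026] rect [533.9 -37.3] [  5.3 101.7] 5.7
black25 [344.1 162.7] 198 [ 0.6439 -0.0731  0.0243] z [0.022 0.026] rect [641.3 -71.9] [16.8 39.7] 6.2
black25 [249.9 315.9] 292 [ 0.4785 -0.2926  0.0253] z [0.02  0.027] rect [ 468.7 -290. ] [17.4 65.9] 65.9
z26 [298.8 113.7] 9160 [ 0.5974 -0.0014  0.0247] z [0.023 0.027] rect [586.6  -5.2] [120.4 189.9] 5.6
```

View pics/w2.png

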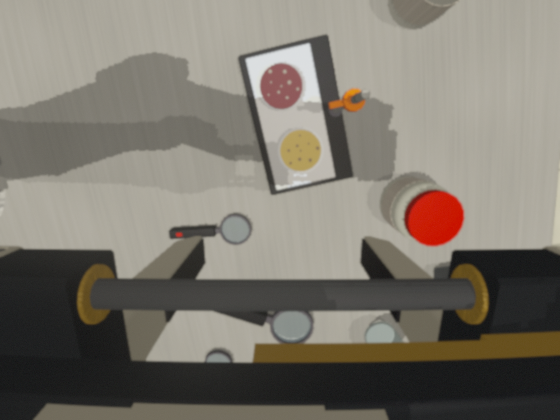

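The wrist view shows the red dish at (280,87), the amber dish at (300,150), the collar at (352,100), and loupe B half hidden at (290,323). The red dish is at (0.569, 0.035), its top at 0.0394 (25 + 15 mm expected), and the pad reads 120x190, centred at (0.587, -0.005). Next is a clear look at the loupe.

Scaled: -0.31 m is -0.3875, -0.27 m is -0.3375.

{"fn": "arm_command", "kwargs": {"plan": [-0.0563,0,0,0,0,0,1,-0.1125,0,0,0,0,0,1,-0.1688,-0.0125,0,0,0,0,1,-0.225,-0.0125,0,0,0,0,1,-0.2813,-0.0125,0,0,0,0,1,-0.3375,-0.0125,0,0,0,0,1,-0.3875,-0.0125,0,0,0,0,1,-0.3875,-0.0125,0,0,0,0,1,-0.3875,-0.0125,0,0,0,0,1,-0.3875,-0.0125,0,0,0,0,1]}}

```text
t: 6.7
ee_pos: [0.5044, -0.3986, 0.2755]
ee_rot: [-0.0, 0.752, 0.66, 0.0]
contact_force: [0.1, -0.2, 0.3]
width: 0.0928
finger_force: 0.0
```

```bash
python3 - <<'E'
from h import *
z=np.load("w2.npz");im,P=z["im"],z["P"]
hsv=cv2.cvtColor(im,cv2.COLOR_BGR2HSV);h,sa,vv=[hsv[...,i].astype(int) for i in range(3)]
m=(h<25)&(sa>140)&(np.hypot(P[...,0]-.636,P[...,1])<.05)&(P[...,2]>.09);print("collar z hist",np.histogram(P[m][:,2],bins=np.arange(.115,.15,.0025)))
I,im,d,P=cloud("wrist");cv2.imwrite("pics/w3.png",im)
s=sensors.sense();print(s["ee_pos"],s["ee_rot"],s["width"])
near=np.hypot(P[...,0]-.49,P[...,1]+.30)<.14
hsv=cv2.cvtColor(im,cv2.COLOR_BGR2HSV);h,sa,vv=[hsv[...,i].astype(int) for i in range(3)]
m=near&(P[...,2]>.021)&(P[...,2]<.032)
n,l,st,c=cv2.connectedComponentsWithStats(m.astype(np.uint8));i=1+st[1:,4].argmax();q=P[l==i]
r=cv2.minAreaRect((q[:,:2]*1000).astype(np.float32));print("handle",c[i],st[i],r,np.percentile(q[:,2],[5,50,95]))
m=near&(P[...,2]>.005)&(P[...,2]<.020)
n,l,st,c=cv2.connectedComponentsWithStats(m.astype(np.uint8))
for i in range(1,n):
    if st[i,4]>150:
        q=P[l==i];print("ring",c[i],st[i,4],cv2.minEnclosingCircle((q[:,:2]*1000).astype(np.float32)),np.median(q[:,2]))
# collar from side+scene images: ray triangulation of centroids
O=[];D=[]
for n in("side","scene"):
    I,im,d,P=cloud(n);hsv=cv2.cvtColor(im,cv2.COLOR_BGR2HSV);h,sa,vv=[hsv[...,i].astype(int) for i in range(3)]
    m=(h>=4)&(h<18)&(sa>120)&(vv>80)&(np.hypot(P[...,0]-.636,P[...,1])<.04)&(P[...,2]>.09)
    uv=np.argwhere(m).mean(0)[::-1];w=np.r_[slopes(I,uv)[0],1]@I[2];O.append(-I[2].T@I[3]);D.append(w/np.linalg.norm(w))
    print(n,m.sum(),uv,np.percentile(P[m][:,2],[5,50,95]))
A=sum(np.eye(3)-np.outer(w,w) for w in D);b=sum((np.eye(3)-np.outer(w,w))@o for o,w in zip(O,D));print("collar tri",np.linalg.solve(A,b))
E
```

```text
collar z hist (array([  0,   0,   0,   0,   0,   0,   2,  18,  94, 241,  20,   3,   3]), array([0.115 , 0.1175, 0.12  , 0.1225, 0.125 , 0.1275, 0.13  , 0.1325,
       0.135 , 0.1375, 0.14  , 0.1425, 0.145 , 0.1475]))
[ 0.5045044  -0.39854682  0.27559272] [-2.91082067e-04  7.51459283e-01  6.59779288e-01  3.90223145e-04] 0.09342098247657198
handle [231.80945236 105.56714179] [ 193   85   78   42 1333] ((452.03692626953125, -282.76812744140625), (22.319358825683594, 104.61149597167969), 62.38618850708008) [0.02328066 0.02518708 0.02665933]
ring [237.43697479  14.07563025] 357 ((475.20086669921875, -163.48397827148438), 21.60270881652832) 0.00979685361942888
ring [299.01909091 129.755     ] 2200 ((533.4338989257812, -326.70330810546875), 40.97349166870117) 0.014839418410047189
ring [213.25386598 183.88659794] 776 ((403.33203125, -387.29156494140625), 24.101716995239258) 0.009542394930403283
side 45 [299.95555556 212.6       ] [0.1323957  0.13788348 0.14246127]
scene 23 [252.60869565 200.2173913 ] [0.13019791 0.13598168 0.14140916]
collar tri [ 0.63270319 -0.00260659  0.13187525]
```

View pics/w3.png

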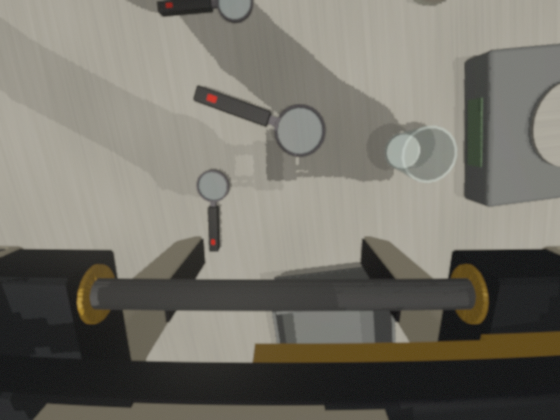

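The loupe's handle is at (232,105) and its ring at (299,130). The handle measures 22.3 x 104.6 mm with its top at 0.025, so it is the specified loupe. The smaller ones are at (200,5) and (213,205). The grip point is (0.4587, -0.2862) at yaw -27.6°. The collar centre is about 0.134. I turn and move above the grip point.

Scaled: 0.18 m is 0.225, 0.12 m is 0.15, 110.2 degrees is 0.9183.

{"fn": "arm_command", "kwargs": {"plan": [0.025,-0.0125,0.0125,0,0,0.0708,0.6,0.0438,-0.025,0.025,0,0,0.1417,0.6,0.0625,-0.0375,0.0375,0,0,0.2125,0.6,0.0875,-0.05,0.05,0,0,0.2833,0.6,0.1063,-0.0625,0.0625,0,0,0.3542,0.6,0.125,-0.075,0.075,0,0,0.425,0.6,0.1319,-0.075,0.1,0,0,0.4958,0.6,0.1319,-0.075,0.125,0,0,0.5667,0.6,0.1319,-0.075,0.15,0,0,0.6375,0.6,0.1319,-0.075,0.175,0,0,0.7083,0.6,0.1319,-0.075,0.2,0,0,0.7792,0.6,0.1319,-0.075,0.225,0,0,0.85,0.6,0.1319,-0.075,0.225,0,0,0.9183,0.6,0.1319,-0.075,0.225,0,0,0.9183,0.6,0.1319,-0.075,0.225,0,0,0.9183,0.6,0.1319,-0.075,0.225,0,0,0.9183,0.6,0.1319,-0.075,0.225,0,0,0.9183,0.6]}}

```text
t: 8.55
ee_pos: [0.4583, -0.2883, 0.0962]
ee_rot: [-0.0, 0.971, -0.239, 0.001]
contact_force: [0.2, 0.1, 0.1]
width: 0.056
finger_force: 0.0
```

Scaled: 0.092 m is 0.115, -0.002 m is -0.0025.

{"fn": "arm_command", "kwargs": {"plan": [0,-0.0025,0.05,0,0,0,0.6,0,-0.0025,0.0875,0,0,0,0.6,0,-0.0025,0.1063,0,0,0,0.6,0,-0.0025,0.115,0,0,0,0.6,0,-0.0025,0.115,0,0,0,0.6,0,-0.0025,0.115,0,0,0,0.6,0,-0.0025,0.115,0,0,0,0.1,0,-0.0025,0.115,0,0,0,0.1,0,-0.0025,0.115,0,0,0,0.1,0,-0.0025,0.115,0,0,0,0.1,0,-0.0025,0.115,0,0,0,0.1,0,-0.0025,0.115,0,0,0,0.1,0,-0.0025,0.115,0,0,0,0.1], "newtons": 30}}

```text
t: 9.85
ee_pos: [0.459, -0.2867, 0.0038]
ee_rot: [0.0, 0.971, -0.24, 0.0]
contact_force: [-0.3, 0.5, 5.5]
width: 0.0222
finger_force: 30.0
```

Gripped at 22.2 mm. I lift it.

Scaled: -0.16 m is -0.2, -0.15 m is -0.1875.

{"fn": "arm_command", "kwargs": {"plan": [0,0,-0.0125,0,0,0,0.1,0,0,-0.0375,0,0,0,0.1,0,0,-0.075,0,0,0,0.1,0,0,-0.1125,0,0,0,0.1,0,0,-0.15,0,0,0,0.1,0,0,-0.1875,0,0,0,0.1,0,0,-0.2,0,0,0,0.1,0,0,-0.2,0,0,0,0.1,0,0,-0.2,0,0,0,0.1]}}

```text
t: 10.75
ee_pos: [0.4587, -0.2858, 0.1629]
ee_rot: [-0.0, 0.971, -0.24, -0.0]
contact_force: [-0.1, 0.7, -2.1]
width: 0.0219
finger_force: 30.0
```

```bash
cat > lens.py <<'E'
from h import *
import sys
s=sensors.sense();print(s["ee_pos"],s["ee_rot"],s["width"],s["finger_force"])
I,im,d,P=cloud("wrist");cv2.imwrite(f"pics/{sys.argv[1]}.png",im)
e=s["ee_pos"];w,x,y,z=s["ee_rot"]
ax=np.array([1-2*(y*y+z*z),2*(x*y+w*z),2*(x*z-w*y)])
c=e+.09*ax;r=np.hypot(P[...,0]-c[0],P[...,1]-c[1])
m=(r<.045)&(np.abs(P[...,2]-e[2]-.012)<.03)
q=P[m];print("n",m.sum(),"pred",c)
print("circle",cv2.minEnclosingCircle((q[:,:2]*1000).astype(np.float32)),"z pct",np.percentile(q[:,2],[5,25,50,75,95]))
qq=q;k=np.linalg.lstsq(np.c_[qq[:,:2]-c[:2],np.ones(len(qq))],qq[:,2],rcond=None)[0];print("plane slopes,z(top surf)",k)
E
python3 lens.py w4
```

```text
[ 0.45871483 -0.2858243   0.16287557] [-2.61805080e-04  9.70787910e-01 -2.39938719e-01 -4.20760638e-04] 0.021935903591863766 29.9764546751976
n 18381 pred [ 0.5383521  -0.32775161  0.16279073]
circle ((534.6160278320312, -324.4877014160156), 40.068443298339844) z pct [0.17228385 0.17301611 0.17362002 0.17590396 0.17765915]
plane slopes,z(top surf) [-0.0025144   0.00256376  0.17429862]
```

View pics/w4.png

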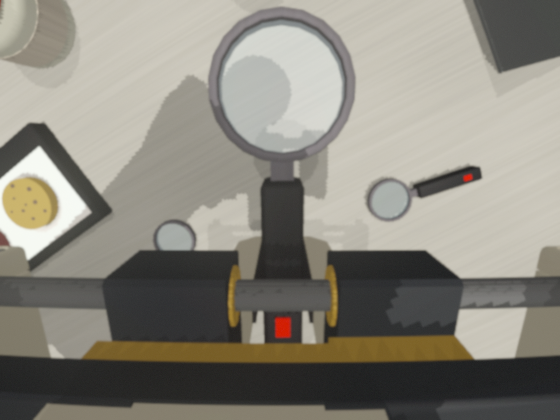

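The picture shows the loupe held level: ring at (282,85), switch at (283,327), plane slopes about 0. I carry it over the pad at height, turning it to yaw 0.

Scaled: -0.2934 m is -0.3668, -0.1315 m is -0.1644, -27.6 degrees is -0.23.

{"fn": "arm_command", "kwargs": {"plan": [-0.0063,-0.015,0,0,0,-0.0083,0.1,-0.0188,-0.0425,0,0,0,-0.025,0.1,-0.035,-0.0775,0,0,0,-0.05,0.1,-0.0513,-0.115,0,0,0,-0.075,0.1,-0.0675,-0.1513,0,0,0,-0.1,0.1,-0.0838,-0.1875,0,0,0,-0.125,0.1,-0.1,-0.225,0,0,0,-0.15,0.1,-0.1163,-0.26,0,0,0,-0.175,0.1,-0.1313,-0.2938,0,0,0,-0.2,0.1,-0.145,-0.325,0,0,0,-0.2167,0.1,-0.1563,-0.3488,0,0,0,-0.23,0.1,-0.1625,-0.3625,0,0,0,-0.23,0.1,-0.1644,-0.3668,0,0,0,-0.23,0.1,-0.1644,-0.3668,0,0,0,-0.23,0.1,-0.1644,-0.3668,0,0,0,-0.23,0.1,-0.1644,-0.3668,0.0188,0,0,-0.23,0.1,-0.1644,-0.3668,0.0375,0,0,-0.23,0.1,-0.1644,-0.3668,0.0475,0,0,-0.23,0.1,-0.1644,-0.3668,0.0475,0,0,-0.23,0.1,-0.1644,-0.3668,0.0475,0,0,-0.23,0.1]}}

```text
t: 12.8
ee_pos: [0.4796, 0.0337, 0.1258]
ee_rot: [0.0, 1.0, -0.002, -0.0]
contact_force: [-0.5, 0.4, -1.5]
width: 0.0218
finger_force: 30.0
```

```bash
python3 lens.py w5; python3 - <<'E'
from h import *
for n in("scene","side"):
    I,im,d,P=cloud(n);cv2.imwrite(f"pics/{n}5.png",im)
    hsv=cv2.cvtColor(im,cv2.COLOR_BGR2HSV);h,sa,vv=[hsv[...,i].astype(int) for i in range(3)]
    m=(h>=4)&(h<18)&(sa>120)&(vv>80)&(np.hypot(P[...,0]-.636,P[...,1])<.04)&(P[...,2]>.09)
    print(n,"collar",m.sum(),np.median(P[m],0) if m.any() else 0, np.percentile(P[m][:,2],[5,95]) if m.any() else 0)
    r=np.hypot(P[...,0]-.569,P[...,1]-.035)<.045;m=r&(P[...,2]>.11)&(P[...,2]<.16);print("lens",m.sum(),np.median(P[m],0) if m.any() else 0,cv2.minEnclosingCircle((P[m][:,:2]*1000).astype(np.float32)) if m.any() else 0)
E
```

```text
[0.47957309 0.03366838 0.12584712] [ 1.13197178e-04  9.99997197e-01 -2.36477744e-03 -2.02788537e-05] 0.021750193340469556 29.9763160943985
n 18432 pred [0.56957209 0.03324272 0.12584352]
circle ((564.87451171875, 34.84125900268555), 40.287784576416016) z pct [0.13537648 0.13610851 0.13672288 0.13898206 0.1407435 ]
plane slopes,z(top surf) [-2.72201622e-03  1.18108107e-04  1.37396957e-01]
scene collar 22 [0.63850176 0.00170485 0.13653361] [0.13022474 0.1435261 ]
lens 287 [0.57098635 0.03669495 0.13664945] ((565.5531616210938, 38.51858901977539), 42.222713470458984)
side collar 45 [ 0.63032934 -0.00784136  0.13863679] [0.13250187 0.1424494 ]
lens 279 [0.57666392 0.02194214 0.13721376] ((565.4862670898438, 32.27054214477539), 38.379188537597656)
```

View pics/w5.png

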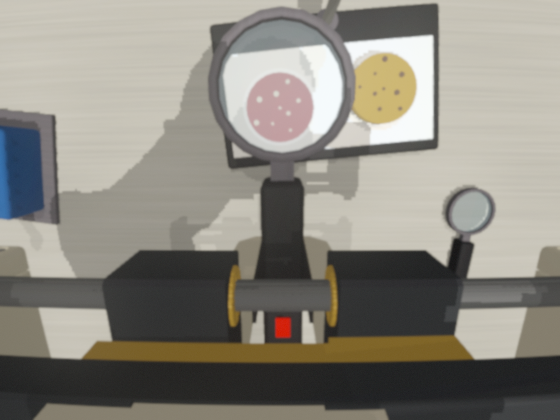

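The view shows the red dish at (280,107) through the lens ring centred at (282,85). I check the dish position from this view, and that the dishes are unmoved.

```bash
python3 - <<'E'
from h import *
I=info("wrist");im=cv2.imread("pics/w5.png")
print("dish",plane(I,[(280,107)],.04),"amber",plane(I,[(382,88)],.04),"lens",plane(I,[(282,85)],.138))
print(sensors.sense()["ee_pos"],np.abs(sensors.sense()["qd"]).max())
for n in("side","scene"):
    I,im,d,P=cloud(n);hsv=cv2.cvtColor(im,cv2.COLOR_BGR2HSV);h,sa,vv=[hsv[...,i].astype(int) for i in range(3)]
    m=((h<6)|(h>172))&(sa>100)&(vv>60)&(P[...,2]>.06)&(P[...,2]<.1)&(P[...,1]>.2)&(P[...,1]<.5);print(n,m.sum(),np.median(P[m],0) if m.any() else 0)
E
```

```text
dish [[0.56975798 0.03701072 0.04      ]] amber [[ 0.58448696 -0.04463659  0.04      ]] lens [[0.57088781 0.03528286 0.138     ]]
[0.47977711 0.03419386 0.12613647] 0.003648356497634441
side 37 [0.45354212 0.28559919 0.07907529]
scene 24 [0.46216817 0.29483922 0.0832052 ]
```

```bash
python3 -c "
from rig import arm
print(arm.hand_in())"
```

```text
the job is handed in; nothing more can be done
None
```

I swung the tally lever to its stop and it sprang back. I handed in with the loupe held level, its lens within about 3 mm of the red dish's centre and 1 mm of the collar's height; the hand-in returned no verdict.

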